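# Close up the coffee machine

## Task

The coffee machine has been left open after refilling: using only your fingertips, push the drip tray fully home so that the cup rides in on it and ends upright under the spout, push the steel loading handle all the way down, and push the water-tank lid fully shut. Do not pick anything up, and leave the other things on the counter where they stand.

Things in the scene. Friction and masses are not known exactly. Their poses are not given: they have to be found in the camera images.
- machine: Red pod coffee machine, fixed: 275 deep, 160 wide, 225 high, water tank on its own left (+y). Origin on the worktop straight below the spout; its front faces its own -x, z up. Brew head overhangs the tray from x -45 to +60 (underside 150 high, top 225); column behind from x +58. Clear blue tank: x -35 to +85, y +85 to +165, rim 210 high.
- tray (a joint): Black drip tray with a steel cup grid, at the foot of the machine under the spout; it slides straight along the machine's x. 0 = fully home (hard stop), value in m = how far it is pulled out towards the machine's front (-x); at most 0.08. About 2 N of friction, no catch or spring.
- tray_front (a point): Middle of the tray's flat upright front face (130 wide, from 9 to 45 above the worktop), 30 above the worktop; moves with the tray; axes as the machine's. Home, it lies 95 in front of the spout axis, 50 in front of the brew head and 38 in front of the lowered handle. (mm)
- tray_top (a point): Point of the cup grid's upper face (50 above the worktop) that is straight under the spout when the tray is home; moves with the tray; axes as the machine's. The cup stands within about 25 of it. (mm)
- spout (a point): Mouth of the coffee spout, 128 above the worktop, on the fixed machine; axes as the machine's. (mm)
- handle (a joint): Steel U-shaped loading handle on top of the brew head, hinged on a level line along the machine's y. 0 = flat down, fully closed (hard stop), pointing to the machine's front; grows as it is raised up and back (rad), at most 1.2. Stiff hinge: it stays where it is left; 1 to 2 N at the crossbar moves it.
- handle_hinge (a point): Middle of the handle's hinge line, 238 above the worktop; axes turn with the handle (x back along the arms away from the crossbar, y along the hinge, z out of the handle's upper face). (mm)
- handle_bar (a point): Middle of the upper face of the handle's crossbar (bar 24 wide, 114 long, 12 thick), 120 from the hinge line and 6 above the arms' centre plane; axes as handle_hinge. Down, it is 244 above the worktop. (mm)
- tank_lid (a joint): Dark flat lid of the water tank, hinged on the tank's rear rim on a level line along the machine's y. 0 = flat shut (hard stop); grows as its front edge is raised (rad), at most 1.3. Stiff hinge: it stays where it is left; 1 to 2 N near the front edge moves it.
- lid_hinge (a point): Middle of the lid's hinge line, 216 above the worktop; axes turn with the lid (x back from the front edge to the hinge, y along the hinge, z out of its upper face). (mm)
- lid_edge (a point): Point on the lid's upper face, mid-width, 110 from the hinge line and 12 from its front edge, 4 above its centre plane (lid 122 long, 84 wide, 8 thick); axes as lid_hinge. Shut, it is 220 above the worktop. (mm)
- cup: White espresso cup, 68 across, 65 high, handle on its own +y, 0.17 kg, standing loose and upright on the tray's grid. Origin at the centre of its foot.
- mug: Blue mug, 80 across, 92 high, loose bystander. Origin at the centre of its foot.
- sugar_jar: Glass sugar jar with brass cap, 72 across, 100 high, loose bystander. Origin under its centre.
- milk_jug: Steel milk jug with a handle, 74 across, 85 high, loose bystander. Origin under its centre.
- pod_tin: Yellow-banded steel tin, 74 across, 110 high, loose bystander. Origin under its centre.
- teaspoon: Steel spoon, 140 long, lying on the worktop, loose bystander.
- saucer: White saucer, 120 across, 16 high, loose bystander. Origin under its centre.
There are look-alikes about, which are no part of the job. Leave any green or pink look-alike of the cup alone.

How it is judged:
By the outcome, as a careful person would: the job done as asked, in the order asked, and still so for the second after the job is handed in, with the robot touching nothing.
It also fails if it takes over 58 s, if anything falls off the work surface, if the arm or the gripper's body presses on something with over 40 N, if the wrist force passes 120 N, or if a joint passes its speed limit or range.

## Robot

A 6-joint arm with a two-finger parallel gripper is mounted at the origin on the work surface. World frame = base frame: x ahead of the robot, y to its left, z up, the work surface at z = 0. Lengths are in m, angles in rad, forces in N, time in s.
With the tool pointing down it reaches from about 0.4 to 0.825 m from the base axis. Payload 7 kg.
Tool frame: the origin (TCP) lies at the very end of the fingers, on their centre line; the grasp point (between the pads) lies 19 mm behind it; z points along the fingers, y is the line along which they close (so a half turn about z gives the same grasp; the last joint's range is limited). The gripper opens to 88 mm and grips with 3 to 60 N. Pads are 19 mm wide; open, the fingers measure 130 mm over their backs; the gripper's body (78 mm by 193 mm) begins 47 mm behind the grasp point.
Start: joints at [-1.056, 0.359, 0.012, 0, -1.224, -0.288], TCP at [0.152, -0.658, 0.227] pointing down, gripper open.
Joint ranges: [-3.07, 3.07], [-1.43, 2.12], [-1.02, 1.25], [-3.03, 1.67], [-3.05, -0], [-3.03, 3.03]. Speed limits (rad/s): [2.39, 2.39, 3.01, 3.14, 3.14, 3.14].

## Interface

Orientations are given as [roll, pitch, yaw] about the fixed x, y, z axes, in that order (R = Rz(yaw) Ry(pitch) Rx(roll)).
In Python, from station import arm gives the robot as it stands.
- The arm moves only by the tool step_arm, never from a script. Its argument "rows" is a list of rows, each a list of 5 numbers: the shift along the world's x, y, z in m, then the turn about the world's z in rad, then the finger opening in m, from 0 to 0.0876. In form: [[x, y, z, spin, gripper], ...]. A call has 1 to 20 rows; each row is the pose to reach, as a shift and turn from the pose commanded when the call began; what a row does not reach only later rows make up. A row lasts 1/10 s, in which the tool goes at most 50 mm and 8.59 degrees, less where a joint would pass 70% of its speed; a pose out of reach is approached as far as the arm can. A call with a gripper value outside its range is refused whole. The fingers move at their own pace and stop on an object; "newtons" is the grip in N (left out, the last holds). Time passes only in rows, so rows that repeat a pose let the fingers close. It gives the time, the measured TCP pose, the force, the opening and the grip force at its end, in the units of the state.
- arm.get_state(): the state, without advancing time (a new reading comes with each control period).
- arm.grab_frame(name): name is "scene" or "side" or "wrist"; returns a dict with "color" (384x512x3 uint8, blue, green, red), "vfov" (degrees; the focal length in pixels is half the picture's height over the tangent of half this angle, whatever the lens; pixels are square), "cx", "cy" (the principal point, pixels), "k1" (the pictures are not rectified: a ray, as slopes to the right and down, at radius r is drawn at 1 + k1 r^2 times it, then the intrinsics apply), "rvec" (rotation vector, rad) and "tvec" (3), from world to camera coordinates, as OpenCV has them. Camera axes: x right, y down, z forward; pixel columns grow to the right and rows downward; lengths in m; the calibration is good to about 2 mm. A picture is of the moment at which its call begins. There is no depth.
- arm.job_done(): hands the job in; it is judged then, once.
The state is a dict: "t": time; "q": joint angles; "qd": joint speeds; "joint_efforts": joint torques, N m; "eef_pos": TCP position; "ee_rot": TCP orientation; "force": force on the tool from outside, world axes, zero at the start; "moment": the same for the moment, N m; "width": finger opening in m; "gripper_force": force on a finger pad.
Only numpy, scipy, OpenCV 4.12 (cv2) and the standard library are available. Lean on these libraries where they do the work, as an engineer would, in place of code of your own. Each camera call takes 0.05 s, during which the arm holds its last target. There are 200 camera calls.

## Working session

There is one attempt and no reset: what is moved stays moved. The work goes in short steps, Python scripts to look and compute and a tool call to move; the robot and the scene stay as the last step left them, time stands still between calls to the robot, and variables do not carry over. Pictures are saved under pics/ and viewed, at most 10 in all, crops included, and the job is handed in when it is done.

Besides the shell and the picture viewer there is one more tool, called after "Request:" as name(argument=value, ...) on one line, values as JSON. step_arm: Moves the arm, as the interface text tells. Its arguments: {"type":"object","properties":{"rows":{"type":"array"},"newtons":{"type":"number"}},"required":["rows"]}

```bash
mkdir -p pics
cat > h.py <<'E'
import numpy as np, cv2
from station import arm
def cam(f):
    h=f["color"].shape[0]; F=h/2/np.tan(np.radians(f["vfov"])/2)
    return F,cv2.Rodrigues(np.array(f["rvec"],float))[0],np.array(f["tvec"],float).ravel()
def proj(f,P):
    F,R,t=cam(f); K=np.array([[F,0,f["cx"]],[0,F,f["cy"]],[0,0,1]])
    return cv2.projectPoints(np.array(P,float).reshape(-1,3),R,t,K,np.array([f["k1"],0,0,0.]))[0].reshape(-1,2)
def ray(f,uv):
    F,R,t=cam(f); K=np.array([[F,0,f["cx"]],[0,F,f["cy"]],[0,0,1]])
    p=cv2.undistortPoints(np.array([[uv]],float),K,np.array([f["k1"],0,0,0.])).ravel()
    return -R.T@t, R.T@np.array([p[0],p[1],1])
def atz(f,uv,z):
    c,d=ray(f,uv); return c+d*(z-c[2])/d[2]
E
python3 - <<'E'
from h import *
import pickle
fs={n:arm.grab_frame(n) for n in("scene","side","wrist")}
pickle.dump(fs,open("f0.pkl","wb"))
for n,f in fs.items():
    F,R,t=cam(f); print(n,f["vfov"],f["k1"],-R.T@t, (R.T@[0,0,1]).round(2))
    if n!="wrist": cv2.imwrite(f"pics/{n}0.png",cv2.resize(f["color"],(800,600),interpolation=cv2.INTER_CUBIC))
s=arm.get_state(); print(s["t"],s["eef_pos"],s["ee_rot"],s["force"])
E
```

```text
scene 53.921719594445676 -0.016703044888395892 [0.5419429  0.43413296 1.10518063] [-0.03 -0.46 -0.89]
side 44.59653242613126 -0.07176598116521457 [ 0.11453217 -0.96077618  1.22005393] [ 0.27  0.64 -0.72]
wrist 61.031063731072194 0.010359815007913852 [ 0.07238437 -0.67600326  0.38363206] [ 0.29  0.07 -0.95]
0.15 [ 0.15168064 -0.65735512  0.22582931] [ 3.14029495e+00 -1.60089707e-04 -2.91484855e+00] [-0.05945932  0.65239919 -0.05804482]
```

View pics/scene0.png

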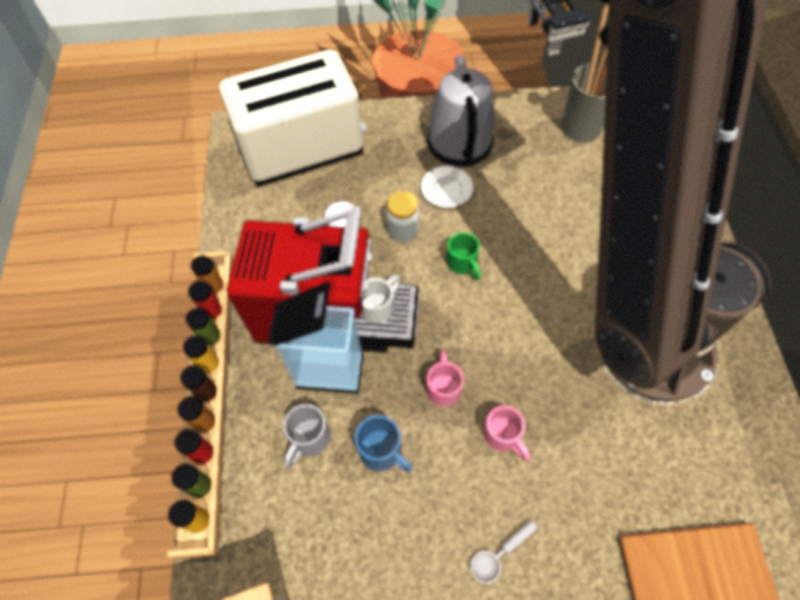

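View pics/side0.png

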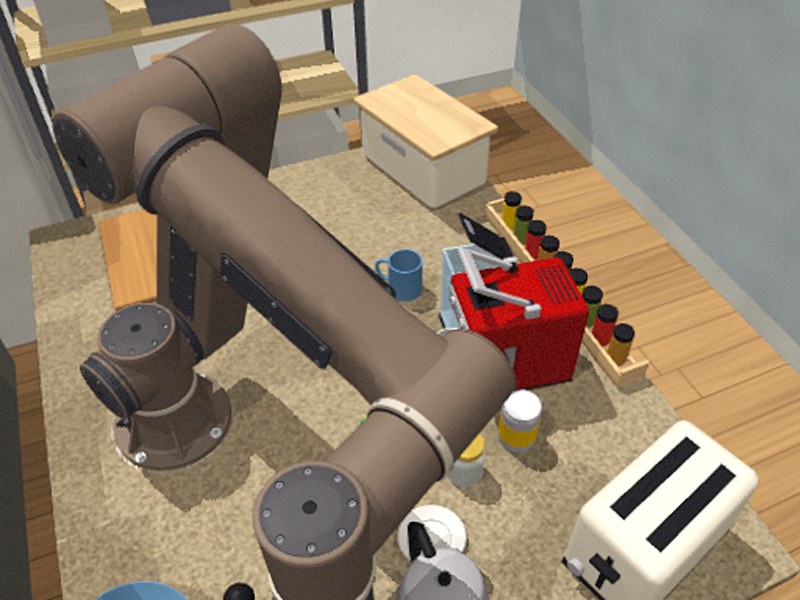

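The scene view shows the machine at about (300,280) with its front facing image-right, towards the robot. The tray is out at about (390,315) with the cup on it at (377,297), the handle is raised and the lid is raised at (300,315). The mug is at (380,445), the jar at (403,215) and the saucer at (447,187). Next I'll zoom in.

Run:
```python
from h import *
import pickle
fs=pickle.load(open("f0.pkl","rb"))
def crop(f,x,y,w,h,s):
    im=cv2.resize(f["color"][y:y+h,x:x+w],None,fx=s,fy=s,interpolation=cv2.INTER_CUBIC)
    for i in range(0,w,10):
        cv2.line(im,(i*s,0),(i*s,6 if i%20 else 12),(255,255,255),1)
        if i%20==0: cv2.putText(im,str(x+i),(i*s,22),0,.35,(255,255,255),1)
    for i in range(0,h,10):
        cv2.line(im,(0,i*s),(6,i*s),(255,255,255),1)
        if i%20==0: cv2.putText(im,str(y+i),(10,i*s+4),0,.35,(255,255,255),1)
    return im
a=crop(fs["scene"],140,120,133,140,4); 
cv2.imwrite("pics/a.png",a)
b=crop(fs["side"],270,125,130,140,4); cv2.imwrite("pics/b.png",b)
```

```text
(no output)
```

View pics/a.png

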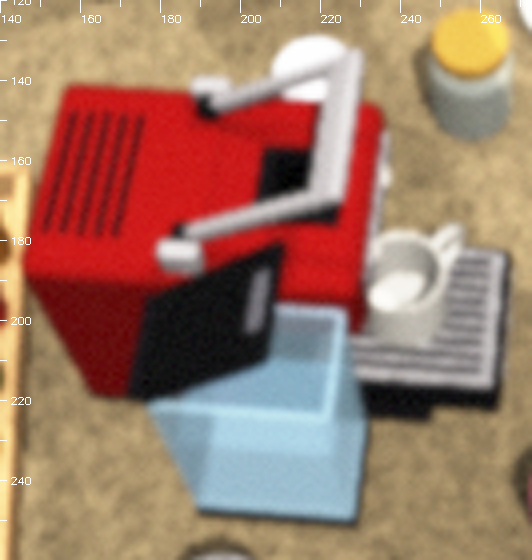

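View pics/b.png

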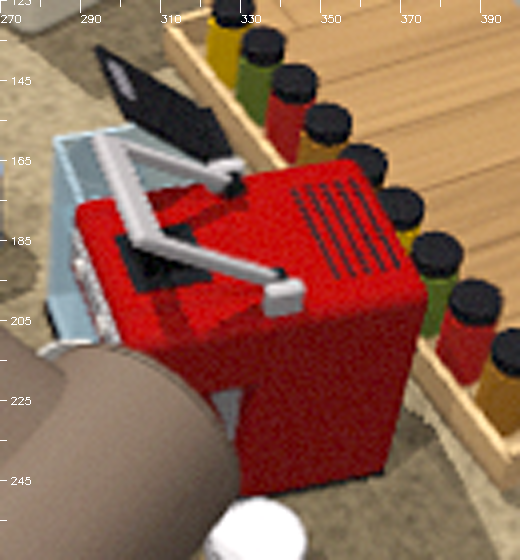

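The zooms give pixels for the machine corners, tray corners (267,182) and (264,216), handle bar ends (227,134) and (221,168), and lid corners. I'll fit everything jointly.

```bash
cat > fit.py <<'E'
from h import *
import pickle
from scipy.optimize import least_squares
fs=pickle.load(open("f0.pkl","rb"))
def hp(a,r,y,z): # handle: r from hinge to front, z normal
    return [.075-r*np.cos(a)+z*np.sin(a)*1, y, .238+r*np.sin(a)+z*np.cos(a)]
def lp(a,r,y,z): return [.085-r*np.cos(a)+z*np.sin(a), y, .216+r*np.sin(a)+z*np.cos(a)]
def model(p):
    a,l,d=p[3:6]
    return [("scene",[.18,-.08,.225],(156,141)),("scene",[-.045,-.08,.225],(236,145)),("scene",[.18,.08,.225],(146,188)),
    ("scene",[-.035,.165,.0],(229,250)),("scene",[.085,.165,0],(189,248)),("scene",[.085,.165,.21],(177,220)),("scene",[-.035,.085,.21],(227,197)),
    ("scene",hp(a,.12,-.057,.006),(227,134)),("scene",hp(a,.12,.057,.006),(221,169)),
    ("scene",lp(l,.122,.083,.0),(210,181)),("scene",lp(l,.122,.167,0),(206,210)),
    ("scene",[-.095-d,-.065,.047],(267,182)),("scene",[-.095-d,.065,.047],(264,216)),
    ("side",hp(a,.12,.057,.006),(295,161)),("side",hp(a,.12,-.057,.006),(304,186)),("side",lp(l,.122,.167,0),(292,136)),("side",[.18,-.08,.225],(426,198)),("side",[.18,.08,.225],(360,164)),
    ("side",[.18,-.08,0],(382,243)), ("side",[-.045,.08,.225],(289,176))]
def W(p,P):
    c,s=np.cos(p[2]),np.sin(p[2]); P=np.array(P); return np.array([p[0]+c*P[0]-s*P[1],p[1]+s*P[0]+c*P[1],P[2]])
def res(p): return np.concatenate([proj(fs[n],W(p,P))[0]-np.array(o) for n,P,o in model(p)])
if __name__=="__main__":
    r=least_squares(res,[.7,.05,0,.6,1,.06],loss="soft_l1"); p=r.x
    print(p.round(4)); 
    for (n,P,o),e in zip(model(p),res(p).reshape(-1,2)): print(n,np.round(P,3),o,e.round(1))
    np.save("p.npy",p)
    a,l,d=p[3:6]
    for k,v in dict(bar=hp(a,.12,0,.006),lidedge=lp(l,.11,.125,.004),tray=[-.095-d,0,.03],spout=[0,0,.128]).items(): print(k,W(p,v).round(3))
    f=fs["scene"]
    print("cup rim",atz(f,(242,184),.115) ,"mug",atz(f,(243,280),.09),"jar",atz(f,(258,131),.1),"pink",atz(f,(285,240),.065),"tinside",atz(fs["side"],(333,257),.11))
E
python3 fit.py
```

```text
[ 0.62   -0.1253 -0.1567  0.4589  0.7244  0.0435]
scene [ 0.18  -0.08   0.225] (156, 141) [ 0.8 -2.3]
scene [-0.045 -0.08   0.225] (236, 145) [-1.1 -2.2]
scene [0.18  0.08  0.225] (146, 188) [-0.8 -0.4]
scene [-0.035  0.165  0.   ] (229, 250) [-0.6  1. ]
scene [0.085 0.165 0.   ] (189, 248) [0.8 0.5]
scene [0.085 0.165 0.21 ] (177, 220) [-1.   1.2]
scene [-0.035  0.085  0.21 ] (227, 197) [-1.7 -0.4]
scene [-0.03  -0.057  0.297] (227, 134) [-0.4 -0.2]
scene [-0.03   0.057  0.297] (221, 169) [0.6 1.7]
scene [-0.006  0.083  0.297] (210, 181) [ 0.9 -1.9]
scene [-0.006  0.167  0.297] (206, 210) [ 0.3 -0.3]
scene [-0.139 -0.065  0.047] (267, 182) [-0.2 -1.5]
scene [-0.139  0.065  0.047] (264, 216) [0.2 1.2]
side [-0.03   0.057  0.297] (295, 161) [ 0.7 -0.3]
side [-0.03  -0.057  0.297] (304, 186) [3.7 1.7]
side [-0.006  0.167  0.297] (292, 136) [0.7 0.1]
side [ 0.18  -0.08   0.225] (426, 198) [-49.2  -0.2]
side [0.18  0.08  0.225] (360, 164) [-3.7 -2.1]
side [ 0.18 -0.08  0.  ] (382, 243) [-17.4   1.8]
side [-0.045  0.08   0.225] (289, 176) [-1.3 -2.1]
bar [ 0.59  -0.121  0.297]
lidedge [ 0.645 -0.003  0.292]
tray [ 0.483 -0.104  0.03 ]
spout [ 0.62  -0.125  0.128]
cup rim [ 0.5528304  -0.12380832  0.115     ] mug [0.570051   0.16116242 0.09      ] jar [ 0.48738862 -0.32710422  0.1       ] pink [0.44024458 0.04687123 0.065     ] tinside [ 0.61635234 -0.29994135  0.11      ]
```

```bash
sed -i 's/(426,198)/(376,199)/; s/(382,243)/(366,243)/; s/(304,186)/(306,186)/' fit.py; python3 fit.py | grep -v "^side\|^scene"
python3 - <<'E'
from fit import *
p=np.load("p.npy"); print(abs(res(p)).reshape(-1,2).max(1).round(1))
for P in ([-.216,.045,.03],[-.160-p[5]*0,.045,.03],[-.035,0,.3],[-.043,0,.244],[-.01,.125,.3],[-.025,.125,.22]): print(P,W(p,P).round(4))
f=fs["scene"]
for n,uv,z in (("kettle",(296,74),.15),("green",(296,160),.05),("pink1",(285,240),.05),("pinkhandle",(284,229),.04)): print(n,atz(f,uv,z).round(3))
E
```

```text
[ 0.6189 -0.1248 -0.1614  0.4689  0.728   0.0424]
bar [ 0.59  -0.12   0.298]
lidedge [ 0.644 -0.002  0.292]
tray [ 0.483 -0.103  0.03 ]
spout [ 0.619 -0.125  0.128]
cup rim [ 0.5528304  -0.12380832  0.115     ] mug [0.570051   0.16116242 0.09      ] jar [ 0.48738862 -0.32710422  0.1       ] pink [0.44024458 0.04687123 0.065     ] tinside [ 0.61635234 -0.29994135  0.11      ]
[2.4 2.  0.6 1.2 0.9 1.2 1.4 0.3 1.6 1.9 0.3 1.3 1.5 0.7 1.4 0.7 1.  3.9
 2.  2.2]
[-0.216, 0.045, 0.03] [ 0.4129 -0.0457  0.03  ]
[np.float64(-0.16), 0.045, 0.03] [ 0.4682 -0.0547  0.03  ]
[-0.035, 0, 0.3] [ 0.5844 -0.1192  0.3   ]
[-0.043, 0, 0.244] [ 0.5765 -0.1179  0.244 ]
[-0.01, 0.125, 0.3] [6.291e-01 1.000e-04 3.000e-01]
[-0.025, 0.125, 0.22] [0.6143 0.0026 0.22  ]
kettle [ 0.34  -0.518  0.15 ]
green [ 0.37  -0.235  0.05 ]
pink1 [0.439 0.041 0.05 ]
pinkhandle [0.437 0.002 0.04 ]
```

Request:
step_arm(rows=[[0,0,0.05,0,0.0876],[0,0,0.1,0,0.0876],[0,0,0.15,0,0.0876],[0.03,0.03,0.17,0.1,0.0876],[0.06,0.06,0.18,0.2,0.0876],[0.085,0.095,0.18,0.3,0.0876],[0.11,0.13,0.18,0.4,0.0876],[0.135,0.165,0.18,0.5,0.0876],[0.155,0.205,0.18,0.6,0.0876],[0.175,0.245,0.18,0.7,0.0876],[0.195,0.285,0.18,0.8,0.0876],[0.205,0.33,0.18,0.9,0.0876],[0.22,0.37,0.18,1.0,0.0876],[0.23,0.41,0.18,1.1,0.0876],[0.24,0.45,0.18,1.187,0.0876],[0.245,0.49,0.18,1.187,0.0876],[0.25,0.53,0.18,1.187,0.0876],[0.255,0.57,0.18,1.187,0.0876],[0.26,0.6,0.18,1.187,0.0876],[0.26,0.6,0.18,1.187,0.0876]])

```text
t: 2.15
eef_pos: [0.4119, -0.055, 0.4064]
ee_rot: [3.141, 0.001, -1.724]
force: [1.0, -0.0, -0.8]
width: 0.0877
gripper_force: 0.0
```

Run:
```python
from h import *
import pickle
fs={n:arm.grab_frame(n) for n in("wrist","side")}
pickle.dump(fs,open("f1.pkl","wb"))
cv2.imwrite("pics/w1.png",cv2.resize(np.hstack([fs["wrist"]["color"][:, :],fs["side"]["color"][60:60+384,200:420] if 0 else cv2.copyMakeBorder(fs["side"]["color"][120:320,250:420],0,184,0,0,0)]),None,fx=1.17,fy=1.17))
p=np.load("p.npy"); from fit import W
for P in ([-.1374,.065,.045],[-.1374,-.065,.045],[-.045,.08,.225],[-.045,-.08,.225]): print(P,(proj(fs["wrist"],W(p,P))*1.17).round(),(proj(fs["side"],W(p,P))).round())
```

```text
[-0.1374, 0.065, 0.045] [[246. 190.]] [[260. 221.]]
[-0.1374, -0.065, 0.045] [[243.  90.]] [[269. 252.]]
[-0.045, 0.08, 0.225] [[122. 245.]] [[287. 174.]]
[-0.045, -0.08, 0.225] [[95. 61.]] [[303. 212.]]
```

View pics/w1.png

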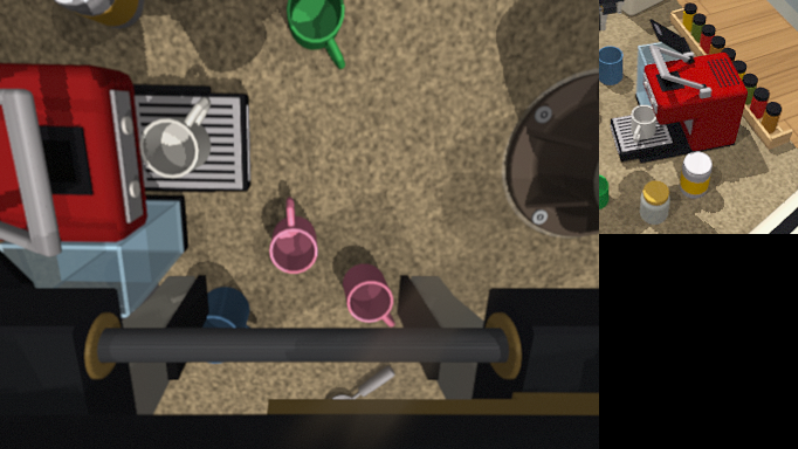

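The wrist view shows the tray front corners at (249,189) and (247,94), which puts the tray about 4 mm further out than fitted. The pink cup's handle tip at (287,185) is clear of the finger path. I'll lower the open gripper in front of the tray.

Request:
step_arm(rows=[[-0.003,0,-0.04,0,0.0876],[-0.003,0,-0.08,0,0.0876],[-0.003,0,-0.12,0,0.0876],[-0.003,0,-0.16,0,0.0876],[-0.003,0,-0.2,0,0.0876],[-0.003,0,-0.24,0,0.0876],[-0.003,0,-0.28,0,0.0876],[-0.003,0,-0.31,0,0.0876],[-0.003,0,-0.335,0,0.0876],[-0.003,0,-0.355,0,0.0876],[-0.003,0,-0.37,0,0.0876],[-0.003,0,-0.378,0,0.0876],[-0.003,0,-0.378,0,0.0876],[-0.003,0,-0.378,0,0.0876]])

```text
t: 3.65
eef_pos: [0.4091, -0.058, 0.029]
ee_rot: [-3.141, 0.0, -1.728]
force: [0.6, 0.1, -0.3]
width: 0.0873
gripper_force: 0.0
```

Request:
step_arm(rows=[[0.003,0,0,0,0.0876],[0.006,-0.001,0,0,0.0876],[0.008,-0.001,0,0,0.0876],[0.01,-0.002,0,0,0.0876],[0.012,-0.002,0,0,0.0876],[0.014,-0.002,0,0,0.0876],[0.0165,-0.0027,0,0,0.0876],[0.019,-0.003,0,0,0.0876],[0.0215,-0.0035,0,0,0.0876],[0.024,-0.004,0,0,0.0876],[0.0265,-0.0043,0,0,0.0876],[0.029,-0.0047,0,0,0.0876],[0.0315,-0.005,0,0,0.0876],[0.034,-0.0055,0,0,0.0876],[0.0365,-0.006,0,0,0.0876],[0.039,-0.0064,0,0,0.0876],[0.041,-0.0067,0,0,0.0876],[0.043,-0.007,0,0,0.0876],[0.044,-0.0072,0,0,0.0876],[0.044,-0.0072,0,0,0.0876]])

```text
t: 5.65
eef_pos: [0.453, -0.0649, 0.0286]
ee_rot: [-3.141, 0.0, -1.728]
force: [-1.0, -0.3, -0.3]
width: 0.0881
gripper_force: 0.5
```

Request:
step_arm(rows=[[0.002,-0.0003,0,0,0.0876],[0.004,-0.0007,0,0,0.0876],[0.006,-0.001,0,0,0.0876],[0.008,-0.0013,0,0,0.0876],[0.01,-0.0016,0,0,0.0876],[0.011,-0.0018,0,0,0.0876],[0.011,-0.0018,0,0,0.0876]])

```text
t: 6.35
eef_pos: [0.4641, -0.0667, 0.0286]
ee_rot: [-3.141, 0.0, -1.728]
force: [-1.1, -0.3, -0.2]
width: 0.0877
gripper_force: 0.4
```

Request:
step_arm(rows=[[0.001,-0.0002,0,0,0.0876],[0.002,-0.0003,0,0,0.0876],[0.002,-0.0003,0,0,0.0876]])

```text
t: 6.65
eef_pos: [0.466, -0.067, 0.0286]
ee_rot: [-3.141, 0.0, -1.728]
force: [0.1, -0.7, -0.5]
width: 0.0878
gripper_force: 0.4
```

Run:
```python
from h import *
a=arm.grab_frame("wrist")["color"]; b=arm.grab_frame("scene")["color"][110:270,130:290]
cv2.imwrite("pics/w2.png",np.hstack([cv2.resize(a[:300,:320],(400,375)),cv2.resize(b,(375,375))]))
```

```text
(no output)
```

View pics/w2.png

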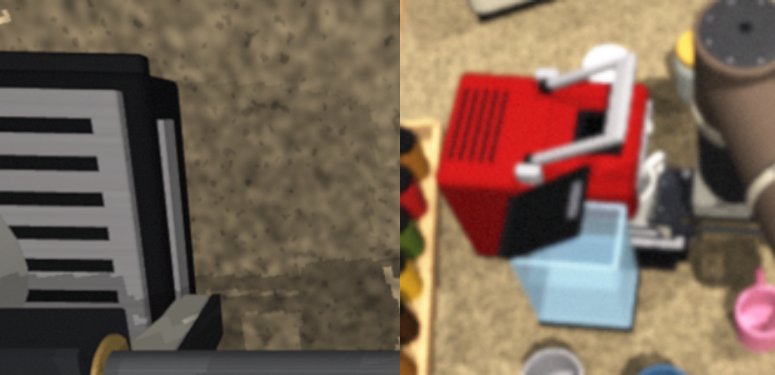

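The left half shows the fingertip against the tray front at about (190,310). The right half shows the cup upright at (650,195) and moving in with the tray. I'll keep pushing to the stop.

Request:
step_arm(rows=[[0.001,-0.0002,0,0,0.0876],[0.002,-0.0003,0,0,0.0876],[0.003,-0.0005,0,0,0.0876],[0.003,-0.0005,0,0,0.0876]])

```text
t: 7.15
eef_pos: [0.469, -0.0675, 0.0286]
ee_rot: [-3.141, 0.0, -1.728]
force: [-0.0, 0.2, 0.7]
width: 0.0879
gripper_force: 0.4
```

Request:
step_arm(rows=[[0.001,-0.0002,0,0,0.0876],[0.002,-0.0003,0,0,0.0876],[0.003,-0.0005,0,0,0.0876],[0.003,-0.0005,0,0,0.0876]])

```text
t: 7.55
eef_pos: [0.4705, -0.068, 0.0283]
ee_rot: [3.139, -0.0, -1.728]
force: [-5.9, 3.0, 3.5]
width: 0.0876
gripper_force: 3.1
```

Request:
step_arm(rows=[[0.001,-0.0002,0,0,0.0876],[0.002,-0.0003,0,0,0.0876],[0.002,-0.0003,0,0,0.0876]])

```text
t: 7.85
eef_pos: [0.4706, -0.0683, 0.0281]
ee_rot: [3.136, -0.001, -1.728]
force: [-11.4, 6.2, 10.5]
width: 0.0875
gripper_force: 6.7
```

Request:
step_arm(rows=[[-0.003,0.0005,0,0,0.0876],[-0.008,0.001,0,0,0.0876],[-0.016,0.002,0,0,0.0876],[-0.02,0.003,0.01,0,0.0876],[-0.02,0.003,0.04,0,0.0876],[-0.02,0.003,0.08,0,0.0876],[-0.02,0.003,0.12,0,0.0876],[-0.02,0.003,0.16,0,0.0876],[-0.02,0.003,0.2,0,0.05],[-0.02,0.003,0.24,0,0.02],[-0.02,0.003,0.28,0,0],[-0.02,0.003,0.32,0,0],[-0.02,0.003,0.35,0,0],[-0.02,0.003,0.35,0,0]])

```text
t: 9.25
eef_pos: [0.4548, -0.0656, 0.384]
ee_rot: [-3.133, 0.002, -1.728]
force: [0.4, -0.3, -0.6]
width: 0.0454
gripper_force: 0.0
```

Run:
```python
from h import *
from fit import W,hp,lp
import pickle
fs={n:arm.grab_frame(n) for n in("wrist","side","scene")}
pickle.dump(fs,open("f2.pkl","wb"))
p=np.load("p.npy")
a=fs["wrist"]["color"].copy()
b=fs["side"]["color"].copy()
for im,n in((a,"wrist"),(b,"side")):
    for P in ([-.095,.065,.045],[-.095,-.065,.045],[-.045,.08,.225],[-.045,-.08,.225],hp(p[3],.12,0,.006),lp(p[4],.11,.125,.004)):
        u=proj(fs[n],W(p,P))[0]; print(n,np.round(P,3),u.round(1)); cv2.circle(im,tuple(int(x) for x in u.round()),1,(255,255,0),-1)
cv2.imwrite("pics/w3.png",np.hstack([cv2.resize(a[:300,:300],(450,450)),cv2.resize(b[130:280,240:350],(330,450))]))
```

```text
wrist [-0.095  0.065  0.045] [211.5 167.6]
wrist [-0.095 -0.065  0.045] [208.   79.2]
wrist [-0.045  0.08   0.225] [139.4 220. ]
wrist [-0.045 -0.08   0.225] [120.3  54.5]
wrist [-0.029  0.     0.298] [ 73.6 158.4]
wrist [0.006 0.125 0.292] [ 61. 295.]
side [-0.095  0.065  0.045] [272.  218.7]
side [-0.095 -0.065  0.045] [282.5 249.4]
side [-0.045  0.08   0.225] [287.4 173.8]
side [-0.045 -0.08   0.225] [302.8 211.9]
side [-0.029  0.     0.298] [301.3 173.5]
side [0.006 0.125 0.292] [300.1 145.2]
```

View pics/w3.png

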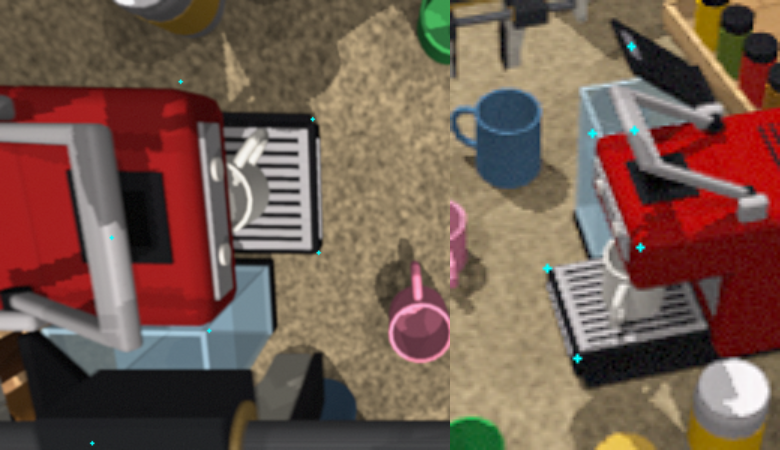

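The tray corners sit on the home-position dots in both views, and the cup stands upright under the head. The handle bar dot is also good, so I'll move over the bar with the fingers closed.

Request:
step_arm(rows=[[0.03,-0.012,0,0,0],[0.06,-0.025,0,0,0],[0.09,-0.037,0,0,0],[0.12,-0.049,0,0,0],[0.131,-0.054,-0.01,0,0],[0.131,-0.054,-0.035,0,0],[0.131,-0.054,-0.055,0,0],[0.131,-0.054,-0.065,0,0],[0.131,-0.054,-0.065,0,0],[0.131,-0.054,-0.065,0,0]])

```text
t: 10.4
eef_pos: [0.5848, -0.1193, 0.3142]
ee_rot: [-3.141, -0.0, -1.728]
force: [0.3, -0.3, 0.9]
width: 0.0004
gripper_force: 0.0
```

Request:
step_arm(rows=[[0,0,-0.006,0,0],[0,0,-0.012,0,0],[-0.001,0,-0.018,0,0],[-0.002,0,-0.024,0,0],[-0.003,0,-0.03,0,0],[-0.004,0.001,-0.036,0,0],[-0.005,0.001,-0.042,0,0],[-0.006,0.001,-0.048,0,0],[-0.007,0.001,-0.054,0,0],[-0.008,0.001,-0.06,0,0],[-0.009,0.0015,-0.064,0,0],[-0.009,0.0015,-0.067,0,0],[-0.009,0.0015,-0.067,0,0]])

```text
t: 11.7
eef_pos: [0.5755, -0.1178, 0.2461]
ee_rot: [3.141, -0.0, -1.728]
force: [0.3, 0.3, -0.2]
width: 0.0006
gripper_force: 0.0
```

Request:
step_arm(rows=[[0,0,-0.001,0,0],[0,0,-0.002,0,0],[0,0,-0.003,0,0],[0,0,-0.003,0,0]])

```text
t: 12.1
eef_pos: [0.5758, -0.1178, 0.2443]
ee_rot: [-3.141, -0.0, -1.728]
force: [-1.2, 0.7, 4.6]
width: 0.0004
gripper_force: 2.3
```

Request:
step_arm(rows=[[0,0,-0.001,0,0],[0,0,-0.002,0,0],[0,0,-0.002,0,0]])

```text
t: 12.4
eef_pos: [0.5758, -0.1179, 0.244]
ee_rot: [-3.14, -0.0, -1.727]
force: [-8.2, 3.6, 15.3]
width: 0.0008
gripper_force: 7.6
```

Request:
step_arm(rows=[[0,0,0.02,0,0],[0,0,0.05,0,0],[0,0,0.085,0,0],[0,0,0.105,0,0],[0.02,0.04,0.105,0,0],[0.04,0.08,0.105,0,0],[0.057,0.117,0.105,0,0],[0.057,0.117,0.085,0,0],[0.057,0.117,0.075,0,0],[0.057,0.117,0.075,0,0]])

```text
t: 13.4
eef_pos: [0.6318, -0.001, 0.3146]
ee_rot: [3.138, -0.001, -1.728]
force: [-0.3, -0.2, -0.2]
width: 0.0004
gripper_force: 0.0
```

Run:
```python
from h import *
a=arm.grab_frame("side")["color"][120:270,250:400]; b=arm.grab_frame("scene")["color"][110:260,130:280]
cv2.imwrite("pics/w4.png",cv2.resize(np.hstack([a,b]),None,fx=2.66,fy=2.66))
```

```text
(no output)
```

View pics/w4.png

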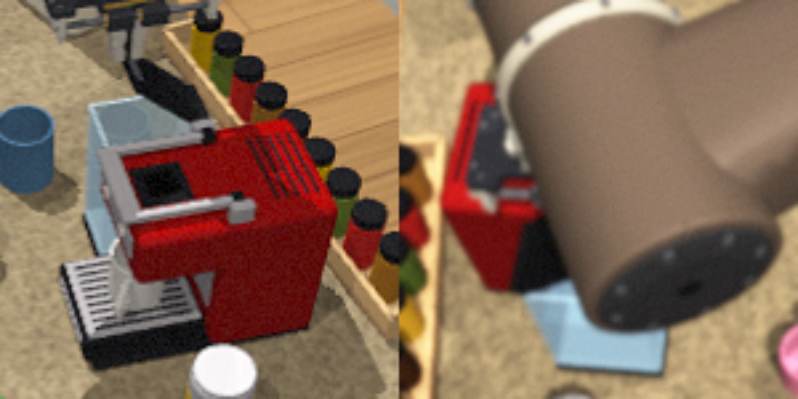

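The side view shows the handle flat, from (110,165) to (240,205), with the fingers above the lid at (130,50). Now I'll push the lid.

Request:
step_arm(rows=[[0,0,-0.006,0,0],[0,0,-0.012,0,0],[-0.001,0,-0.018,0,0],[-0.002,0,-0.024,0,0],[-0.004,0.001,-0.03,0,0],[-0.006,0.001,-0.036,0,0],[-0.008,0.001,-0.042,0,0],[-0.009,0.002,-0.048,0,0],[-0.011,0.002,-0.054,0,0],[-0.012,0.002,-0.06,0,0],[-0.013,0.002,-0.066,0,0],[-0.014,0.003,-0.072,0,0],[-0.015,0.003,-0.078,0,0],[-0.016,0.003,-0.084,0,0],[-0.017,0.003,-0.089,0,0],[-0.018,0.003,-0.092,0,0],[-0.018,0.003,-0.094,0,0],[-0.018,0.003,-0.095,0,0],[-0.018,0.003,-0.095,0,0]])

```text
t: 15.4
eef_pos: [0.615, 0.0021, 0.2215]
ee_rot: [-3.141, -0.0, -1.728]
force: [-1.0, 0.4, -0.9]
width: 0.0004
gripper_force: 0.0
```

Request:
step_arm(rows=[[0,0,-0.001,0,0],[0,0,-0.002,0,0],[0,0,-0.002,0,0]])

```text
t: 15.7
eef_pos: [0.615, 0.0021, 0.2202]
ee_rot: [-3.141, -0.0, -1.728]
force: [-1.4, 0.2, 4.1]
width: 0.0003
gripper_force: 2.0
```

Request:
step_arm(rows=[[0,0,-0.001,0,0],[0,0,-0.002,0,0],[0,0,-0.002,0,0]])

```text
t: 16.0
eef_pos: [0.615, 0.002, 0.2199]
ee_rot: [-3.139, 0.0, -1.727]
force: [-5.9, 2.0, 13.5]
width: 0.0003
gripper_force: 7.0
```

Request:
step_arm(rows=[[0,0,0.02,0,0],[0,0,0.05,0,0],[0,0,0.09,0,0],[0,0,0.13,0,0],[-0.03,-0.01,0.16,0,0],[-0.07,-0.03,0.17,0,0],[-0.11,-0.05,0.17,0,0],[-0.14,-0.07,0.17,0,0],[-0.16,-0.08,0.17,0,0],[-0.16,-0.08,0.17,0,0],[-0.16,-0.08,0.17,0,0]])

```text
t: 17.1
eef_pos: [0.4546, -0.0779, 0.388]
ee_rot: [-3.14, 0.001, -1.728]
force: [0.6, -0.8, -0.0]
width: 0.0002
gripper_force: 0.0
```

Run:
```python
from h import *
from fit import W,hp,lp
p=np.load("p.npy")
out=[]
for n,(x,y) in (("side",(240,120)),("scene",(130,110)),("wrist",(0,0))):
    f=arm.grab_frame(n); im=f["color"].copy(); 
    w=(150,150) if n!="wrist" else (300,300)
    c=cv2.resize(im[y:y+w[1],x:x+w[0]],(400,400) if n!="wrist" else (400,400)); k=400/w[0]
    for P in ([-.095,.065,.045],[-.095,-.065,.045],hp(0,.12,0,.006),lp(0,.122,.167,.004),lp(0,.122,.083,.004)):
        u=((proj(f,W(p,P))[0]-[x,y])*k).astype(int); cv2.circle(c,tuple(int(v) for v in u),2,(255,255,0),-1)
    out.append(c)
cv2.imwrite("pics/w5.png",cv2.resize(np.hstack(out),(800,267)) if 0 else np.vstack([np.hstack(out[:2])]))
cv2.imwrite("pics/w6.png",out[2])
print(arm.get_state()["eef_pos"],arm.get_state()["force"])
```

```text
[ 0.45536672 -0.07742166  0.38714953] [-0.09002143  0.51542586 -0.74502588]
```

View pics/w5.png

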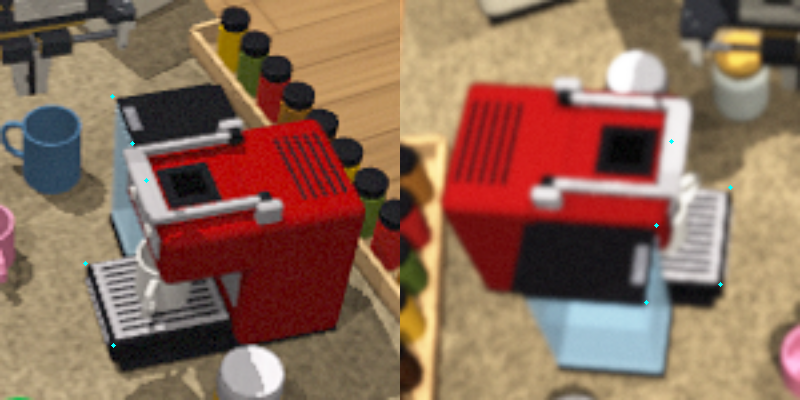

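Both views show the lid flat, the handle down, the tray on its home dots and the cup upright. I'm handing in.

```bash
python3 -c "
from station import arm
print(arm.job_done())"
```

```text
the job is handed in; nothing more can be done
None
```

I handed the job in at about 17 s of the 58 s: the tray was pushed to its stop with the cup upright under the spout, then the handle was pushed flat down and the tank lid shut, with nothing else on the counter touched as far as I could see; no verdict came back.

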